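Knock a trimmed capacitor out of the lead-trimming nest

TASK

The blue capacitor sunk in the lead-trimming nest is finished. Slide the orange lock tab aside until it is fully clear of the black knock-out button, press the button all the way down so that the capacitor rises out of its bore, then lift the capacitor out and set it down (do not drop it) standing upright in the grey tray with the two finished ones, without moving or tipping those two. Leave the knock-out down and unlocked.

Things in the scene. Friction and masses are not known exactly. Their poses are not given: they have to be found in the camera images.
- trim_nest: bench fixture, fixed, on a blue base 98 x 196 mm; origin on the table top below the rocker's pivot. In its frame (mm): the lock tab opens towards +x, y runs along the fixture, z up. Button axis at (0, 32), bore at (0, -48). An aluminium deck at height 62 (x -26 to 52, y 12 to 82) lies under button and tab. A rocker links button and knock-out pad: the pad rises 1.5 times the button's travel
- lock_tab (a joint): slide of the orange lock tab along the fixture's +x, m: 0 to 0.003 = locked (its fork is under the button's head and stops it), 0.026 = fully open against its stop; button free from about 0.021. Slides against about 2 N of friction and stays where left
- lock_lug (a point): centre of the tab's upright ribbed thumb lug, moves with the tab: 12 mm thick along the fixture's x, 18 mm along y, top 12 mm above this point (90 mm above the table), deck 16 mm below it. Measured along y its centre is 24 mm from the edge of the button's head. It can be pushed from its -x side, where a clear strip of deck lies beside the button
- eject_button (a joint): travel of the black knock-out button downward, m: 0 = up, 0.016 = fully down. About 4 N of friction plus damping, no spring: it stays down when let go. Blocked after about 1.5 mm while the tab is locked
- button_top (a point): centre of the top of the black mushroom button, head 30 mm in diameter and 12 mm thick, 92 mm above the table when up and 76 mm when down
- capacitor: the same capacitor, origin at the centre of its underside
- capacitor_mid (a point): middle (half-way up) of the blue capacitor in the nest: cylinder 25 mm in diameter, body 41 mm tall, z up its axis, about 40 g, with two thin leads 5 mm tall on top that are not to be gripped. At the start its top is flush with the nest; once knocked out it stands 24 mm proud, loose in the bore, with 17 mm still inside
- tray: shallow open grey tray, fixed, 100 x 100 mm and 16 mm high, walls and floor 4 mm thick; origin under its centre on the table. The half towards its own -x (in front) is free; the two finished capacitors stand in the +x half
- done_a_mid (a point): middle of a finished capacitor standing in the tray, same size as the other
- done_b_mid (a point): middle of the other finished capacitor standing in the tray, same size
- nest_mouth (a point): centre of the bore's mouth: flat top of the steel nest block, 48 x 48 mm, 64 mm above the table; bore 27 mm in diameter; four screw heads stand 2 mm proud of the top, each 18.5 mm in x and in y from this point

How it is judged:
By the outcome, as a careful person would: the job done as asked, in the order asked, and still so for the second after the job is handed in, with the robot touching nothing.
It also fails if it takes over 48 s, if anything falls off the work surface, if the arm or the gripper's body presses on something with over 40 N, if the wrist force passes 120 N, or if a joint passes its speed limit or range.

ROBOT

A 7-joint arm with a two-finger parallel gripper is mounted at the origin on the work surface; the furniture and walls round the work are solid. World frame = base frame: x ahead of the robot, y to its left, z up, the work surface at z = 0. Lengths are in m, angles in rad, forces in N, time in s.
With the tool pointing down it reaches from about 0.35 to 0.9 m from the base axis. Payload 8.1 kg.
Tool frame: the origin (TCP) lies between the finger pads; the fingertips stand ahead of it and the grasp point (between the pads) is the TCP (arm.nose_length is the z of the fingertips in the tool frame, in m); z points along the fingers, y is the line along which they close (so a half turn about z gives the same grasp; the last joint's range is limited). The gripper opens to 92 mm and grips with 3 to 60 N. Pads are 19 mm wide; open, the fingers measure 130 mm over their backs; the gripper's body (75 mm by 190 mm) begins 47 mm behind the grasp point.
Start: joints at [-1.205, 0.434, 0.025, 1.573, -0.012, 1.134, -0.075], TCP at [0.282, 0.558, 0.225] pointing down, gripper open.
Joint ranges: [-2.62, 2.62], [-0.44, 2.09], [-1.27, 1.32], [0.08, 2.57], [-1.32, 4.46], [0.12, 2], [-2.74, 2.74]. Speed limits (rad/s): [2.22, 2.22, 3.01, 3.01, 3.14, 3.14, 3.14].

INTERFACE

Orientations are given as a rotation vector (axis times angle).
In Python, from cell import sensors, optics, arm gives the robot as it stands.
- The arm moves only by the tool arm_command, never from a script. Its argument "deltas" is one flat list of numbers, 7 for each row, row after row: the turn, a rotation vector about the world's x, y, z as a fraction of full scale, then the shift along the world's x, y, z as a fraction of full scale, then the finger opening in mm, from 0 to 91.8. In form: [wx, wy, wz, dx, dy, dz, fingers, wx, wy, wz, dx, dy, dz, fingers, ...]. A call has 1 to 20 rows; each row is the pose to reach, as a shift and turn from the pose commanded when the call began; what a row does not reach only later rows make up. Full scale, the value 1, is 1 m for a shift and 90 degrees for a turn. A row lasts 1/10 s, in which the tool goes at most 50 mm and 8.59 degrees, less where a joint would pass 70% of its speed; a pose out of reach is approached as far as the arm can. A call with a number of a shift or a turn outside -1 to 1 is refused whole. A call with a gripper value outside its range is refused whole. The fingers move at their own pace and stop on an object; "force" is the grip in N (left out, the last holds). Time passes only in rows, so rows that repeat a pose let the fingers close. It gives the time, the measured TCP pose, the force, the opening and the grip force at its end, in the units of the state.
- sensors.observe(): the state, without advancing time (a new reading comes with each control period).
- optics.get_image(name): name is "side" or "top"; returns the picture (384x512x3 uint8, blue, green, red); there is no depth.
- optics.calibration(name): a dict with "camera_matrix" (3x3 intrinsics, pixels), "D" ([k1, k2, p1, p2, k3] as OpenCV has them; the pictures are not rectified), "rvec" (rotation vector, rad) and "tvec" (3), from world to camera coordinates, as OpenCV has them. Camera axes: x right, y down, z forward; pixel columns grow to the right and rows downward; lengths in m; the calibration is good to about 2 mm. A picture is of the moment at which its call begins. calibration takes no time and is no camera call.
- arm.sign_off(): hands the job in; it is judged then, once.
The state is a dict: "clock": time; "joints": joint angles; "dq": joint speeds; "joint_efforts": joint torques, N m; "position": TCP position; "ee_rot": TCP orientation; "force": force on the tool from outside, world axes, zero at the start; "ft_torque": the same for the moment, N m; "width": opening from 0.0 (shut) to 1.0 (fully open); "gripper_force": force on a finger pad.
Only numpy, scipy, OpenCV 4.12 (cv2) and the standard library are available. Lean on these libraries where they do the work, as an engineer would, in place of code of your own. Each camera call takes 0.05 s, during which the arm holds its last target. There are 200 camera calls.

## Working session

There is one attempt and no reset: what is moved stays moved. The work goes in short steps, Python scripts to look and compute and a tool call to move; the robot and the scene stay as the last step left them, time stands still between calls to the robot, and variables do not carry over. Pictures are saved under pics/ and viewed, at most 10 in all, crops included, and the job is handed in when it is done.

Besides the shell and the picture viewer there is one more tool, called by a JSON object that holds its "method" and its "body", one argument or row to a line. arm_command: Moves the arm, as the interface text tells. Its arguments: {"type":"object","properties":{"deltas":{"type":"array","items":{"type":"number"}},"force":{"type":"number"}},"required":["deltas"]}

```bash
mkdir -p pics; python3 - <<'E'
from cell import sensors, optics, arm
import cv2
for n in("side","top"):
    cv2.imwrite(f"pics/{n}0.png",optics.get_image(n)); c=optics.calibration(n); print(n,c)
s=sensors.observe(); print(s, arm.nose_length)
E
```

```text
side {'camera_matrix': array([[369.4929216 ,   0.        , 258.16865901],
       [  0.        , 369.4929216 , 191.70753048],
       [  0.        ,   0.        ,   1.        ]]), 'D': array([-0.03681014,  0.        ,  0.        ,  0.        ,  0.        ]), 'rvec': array([ 2.25888731,  0.00877628, -0.00891965]), 'tvec': array([-0.50573701, -0.11524911,  1.1350959 ])}
top {'camera_matrix': array([[497.8159824 ,   0.        , 257.96149764],
       [  0.        , 497.8159824 , 192.90292055],
       [  0.        ,   0.        ,   1.        ]]), 'D': array([0.06261934, 0.        , 0.        , 0.        , 0.        ]), 'rvec': array([ 2.21148297, -2.19194045,  0.08119067]), 'tvec': array([-0.28215921,  0.49350788,  0.91162305])}
{'clock': 0.1, 'joints': array([-1.20458768,  0.43515873,  0.02496094,  1.57399103, -0.01163798,
        1.13402497, -0.07510985]), 'dq': array([ 9.90186170e-05, -1.01931088e-03,  1.03888632e-03, -2.86094987e-03,
       -1.01762022e-03, -4.97393482e-04, -4.97865904e-05]), 'joint_efforts': array([ 3.50298746e-03, -6.69122672e+01,  9.88301039e-01, -3.15148187e+01,
       -6.04128465e-02,  3.73964931e-02,  9.28638201e-05]), 'position': array([0.2822092 , 0.55713653, 0.22412577]), 'ee_rot': array([-7.29748652e-01, -3.05540988e+00,  2.22436352e-03]), 'force': array([0.33995387, 0.25496105, 0.39518819]), 'ft_torque': array([-0.00350902,  0.01519383,  0.03243993]), 'gripper_force': 0.0, 'width': 1.000946024834342} 0.019
```

View pics/top0.png

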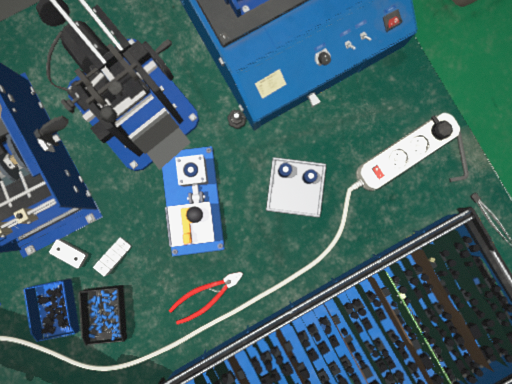

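View pics/side0.png

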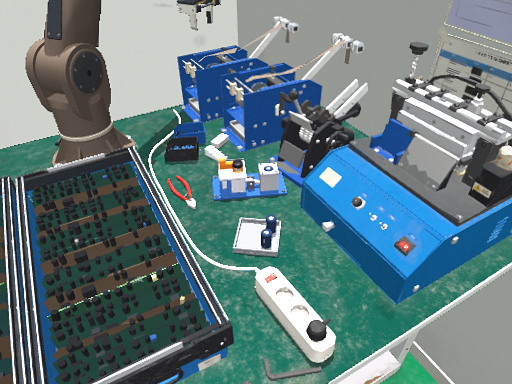

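The top view shows the fixture at about (193,200), with the nest at (190,170), the button at (195,214) and the tray at (296,187). Two finished capacitors stand at the tray's upper edge. I'll zoom in and measure.

```bash
cat > h.py <<'E'
import cv2, numpy as np
from cell import sensors, optics, arm
def at(n,u,v,z):
    c=optics.calibration(n); R=cv2.Rodrigues(c["rvec"])[0]; t=c["tvec"]
    p=cv2.undistortPoints(np.array([[[u,v]]],float),c["camera_matrix"],c["D"])[0,0]
    d=R.T@np.array([*p,1]); o=-R.T@t
    return (o+d*(z-o[2])/d[2])
def px(n,P):
    c=optics.calibration(n)
    return cv2.projectPoints(np.array(P,float).reshape(-1,1,3),c["rvec"],c["tvec"],c["camera_matrix"],c["D"])[0][:,0]
def crop(n,x0,y0,w,h,k,f):
    im=optics.get_image(n)[y0:y0+h,x0:x0+w]
    cv2.imwrite("pics/"+f,cv2.resize(im,None,fx=k,fy=k,interpolation=cv2.INTER_CUBIC))
E
python3 - <<'E'
from h import *
crop("top",150,135,190,130,4,"t1.png")
np.set_printoptions(precision=4,suppress=True)
for a in [(193,200,0),(190,170,.064),(195,214,.092),(296,187,.0),(120,70,0)]: print(a,at("top",*a))
E
```

```text
(193, 200, 0) [ 0.4823 -0.1555  0.    ]
(190, 170, 0.064) [ 0.5327 -0.1566  0.064 ]
(195, 214, 0.092) [ 0.4548 -0.1696  0.092 ]
(296, 187, 0.0) [ 0.5088 -0.3502  0.    ]
(120, 70, 0) [ 0.728  -0.0143  0.    ]
```

View pics/t1.png

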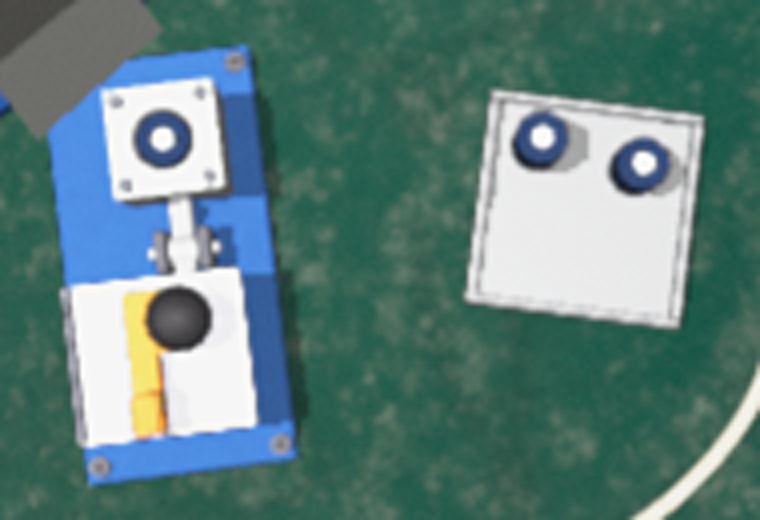

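The crop shows (crop pixels): bore (162,138), button (178,318), lug (150,412), tray corners (493,92) (703,118) (680,327) (467,298), finished capacitor tops (542,133) and (643,162). A grey press plate overhangs the base's upper left corner, so I need its height.

```bash
python3 - <<'E'
from h import *
np.set_printoptions(precision=4,suppress=True)
f=lambda x,y,z:at("top",150+x/4-.375,135+y/4-.375,z)
b=f(162,139,.064);k=f(178,318,.092);l=f(150,395,.09);l2=f(150,412,.09)
print("bore",b,"btn",k,"d",np.linalg.norm((b-k)[:2]),"lug",l,l2)
nb=np.mean([f(103,92,.064),f(213,78,.064),f(227,187,.064),f(113,202,.064)],0);print("nest block",nb)
ey=(k-nb)[:2];ey/=np.linalg.norm(ey);ex=np.array([ey[1],-ey[0]])
print("ey",ey,"ang",np.degrees(np.arctan2(ey[1],ey[0])),"lug in fix",[( (q-k)[:2]@ex,32+(q-k)[:2]@ey) for q in(l,l2)])
T=[f(493,92,.016),f(703,118,.016),f(680,327,.016),f(467,298,.016)]
print("tray",np.mean(T,0),[np.linalg.norm(T[i]-T[i-1]) for i in range(4)], T)
print("done",f(542,137,.045),f(643,163,.045))
for z in(.05,.1,.15,.2): print("plate",z,f(40,135,z),f(160,30,z))
for q in (b,k,l): print(px("side",q))
crop("side",200,90,160,120,5,"s1.png")
E
```

```text
bore [ 0.5338 -0.1568  0.064 ] btn [ 0.4546 -0.1681  0.092 ] d 0.0800534904719748 lug [ 0.4218 -0.1565  0.09  ] [ 0.4146 -0.1567  0.09  ]
nest block [ 0.5335 -0.1577  0.064 ]
ey [-0.9914 -0.1307] ang -172.49240307565853 lug in fix [(np.float64(0.015717117303639998), np.float64(32.03098058525558)), (np.float64(0.016530458259057378), np.float64(32.03813158483259))]
tray [ 0.5082 -0.3488  0.016 ] [np.float64(0.09719430295520755), np.float64(0.09908252075539578), np.float64(0.09842892131251658), np.float64(0.10007001163011674)] [array([ 0.5624, -0.3051,  0.016 ]), array([ 0.5512, -0.4036,  0.016 ]), array([ 0.4533, -0.393 ,  0.016 ]), array([ 0.4659, -0.2937,  0.016 ])]
done [ 0.5385 -0.3261  0.045 ] [ 0.5271 -0.372   0.045 ]
plate 0.05 [ 0.5364 -0.1007  0.05  ] [ 0.5844 -0.1535  0.05  ]
plate 0.1 [ 0.5313 -0.1097  0.1   ] [ 0.5766 -0.1595  0.1   ]
plate 0.15 [ 0.5261 -0.1187  0.15  ] [ 0.5687 -0.1656  0.15  ]
plate 0.2 [ 0.5209 -0.1277  0.2   ] [ 0.5609 -0.1716  0.2   ]
[[268.2239 167.5306]]
[[237.3638 161.1143]]
[[224.9455 159.1758]]
```

View pics/s1.png

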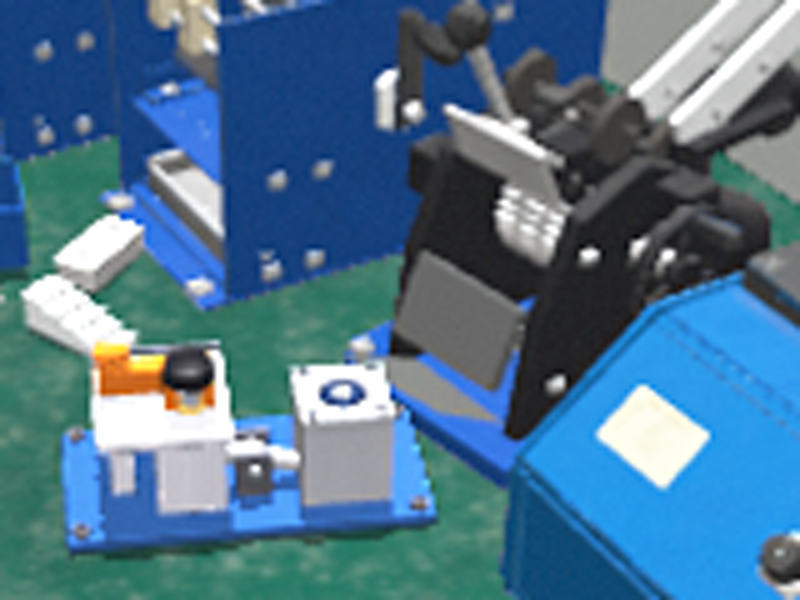

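The side crop shows the fixture clear on the near side. The press's sloped grey plate is near the nest, with its lower edge around crop (395,345)–(490,415). I'll triangulate it against the top view.

```bash
python3 - <<'E'
from h import *
np.set_printoptions(precision=3,suppress=True)
f=lambda x,y,z:at("top",150+x/4-.375,135+y/4-.375,z)
for c in [(40,135),(160,30)]:
  for z in (0.02,.05,.08,.1,.12,.15,.2): 
    p=f(*c,z); print(c,p,(px("side",p)[0]-[200,90])*5)
# joints wanted / lug check in side, lug top left face
k=np.array([.4546,-.1681]);ey=np.array([-.9914,-.1307]);ex=np.array([ey[1],-ey[0]])
for x in (.012,.016,.02): 
  q=[*(k+ex*x+ey*.039),.09]; print(x,q,(px("side",q)[0]-[200,90])*5)
E
```

```text
(40, 135) [ 0.54  -0.095  0.02 ] [348.9   387.543]
(40, 135) [ 0.536 -0.101  0.05 ] [344.32  349.053]
(40, 135) [ 0.533 -0.106  0.08 ] [339.527 308.788]
(40, 135) [ 0.531 -0.11   0.1  ] [336.205 280.899]
(40, 135) [ 0.529 -0.113  0.12 ] [332.778 252.131]
(40, 135) [ 0.526 -0.119  0.15 ] [327.427 207.237]
(40, 135) [ 0.521 -0.128  0.2  ] [317.902 127.399]
(160, 30) [ 0.589 -0.15   0.02 ] [441.942 446.565]
(160, 30) [ 0.584 -0.153  0.05 ] [436.148 405.8  ]
(160, 30) [ 0.58  -0.157  0.08 ] [430.085 363.187]
(160, 30) [ 0.577 -0.16   0.1  ] [425.885 333.693]
(160, 30) [ 0.573 -0.162  0.12 ] [421.552 303.284]
(160, 30) [ 0.569 -0.166  0.15 ] [414.788 255.866]
(160, 30) [ 0.561 -0.172  0.2  ] [402.755 171.648]
0.012 [np.float64(0.414367), np.float64(-0.16130049999999999), 0.09] [109.566 351.089]
0.016 [np.float64(0.4138442), np.float64(-0.1573349), 0.09] [109.212 346.714]
0.02 [np.float64(0.4133214), np.float64(-0.15336930000000001), 0.09] [108.86  342.367]
```

```bash
python3 - <<'E'
from h import *
a=optics.get_image("top")[0:190,30:240]; b=optics.get_image("side")[90:200,255:365]
a=cv2.resize(a,None,fx=2.1,fy=2.1,interpolation=cv2.INTER_CUBIC); b=cv2.resize(b,(350,350),interpolation=cv2.INTER_CUBIC)
o=np.zeros((400,800,3),np.uint8); o[:a.shape[0],:a.shape[1]]=a; o[:350,445:795]=b
cv2.imwrite("pics/c2.png",o)
E
```

```text
(no output)
```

View pics/c2.png

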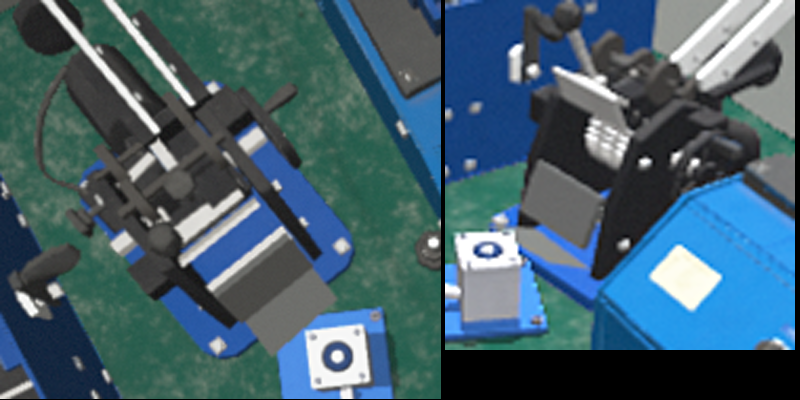

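The press's low bent flange sits beside the nest at z≈0.05, and its tall parts are at x>0.6. A grip closing across the fixture (roughly world y) therefore clears it. Next is a high lift and traverse to the push position, with the fingers closed.

{"method": "arm_command", "body": {
  "deltas": [0,0,0,0,0,0.1,0,0,0,0,0,0,0.195,0,0,0,0,0,0,0.195,0,0,0,0,0,0,0.195,0,0,0,0,0,0,0.195,0,0,0,-0.618,0.134,-0.741,0.195,0,0,0,-0.618,0.134,-0.741,0.195,0,0,0,-0.618,0.134,-0.741,0.195,0,0,0,-0.618,0.134,-0.741,0.195,0,0,0,-0.618,0.134,-0.741,0.195,0,0,0,-0.618,0.134,-0.741,0.195,0,0,0,-0.618,0.134,-0.741,0.195,0,0,0,-0.618,0.134,-0.741,0.195,0,0,0,-0.618,0.134,-0.741,0.195,0,0,0,-0.618,0.134,-0.741,0.195,0,0,0,-0.618,0.134,-0.741,0.195,0,0,0,-0.618,0.134,-0.741,0.195,0,0,0,-0.618,0.134,-0.741,0.195,0,0,0,-0.618,0.134,-0.741,0.195,0,0,0,-0.618,0.134,-0.741,0.195,0]
}}

```text
clock: 2.3
position: [0.4154, -0.1827, 0.42]
ee_rot: [2.07, 2.362, 0.003]
force: [1.7, 0.1, -1.0]
width: 0.006
gripper_force: 0.0
```

{"method": "arm_command", "body": {
  "deltas": [0,0,0,0,0,-0.3,0,0,0,0,0,0,-0.3,0,0,0,0,0,0,-0.3,0,0,0,0,0,0,-0.3,0,0,0,0,0,0,-0.3,0,0,0,0,0,0,-0.3,0,0,0,0,0,0,-0.3,0,0,0,0,0,0,-0.3,0]
}}

```text
clock: 3.1
position: [0.4154, -0.181, 0.1204]
ee_rot: [-2.072, -2.36, 0.002]
force: [0.4, -0.2, 1.2]
width: 0.004
gripper_force: 0.0
```

```bash
python3 - <<'E'
from h import *
crop("side",180,90,130,110,5,"s2.png")
s=sensors.observe();print(s["position"]);p=s["position"].copy()
for z in (p[2]-.019,): print((px("side",[p[0],p[1],z])[0]-[180,90])*5)
E
```

```text
[ 0.41667174 -0.18121195  0.1216302 ]
[209.11483752 352.88129198]
```

View pics/s2.png

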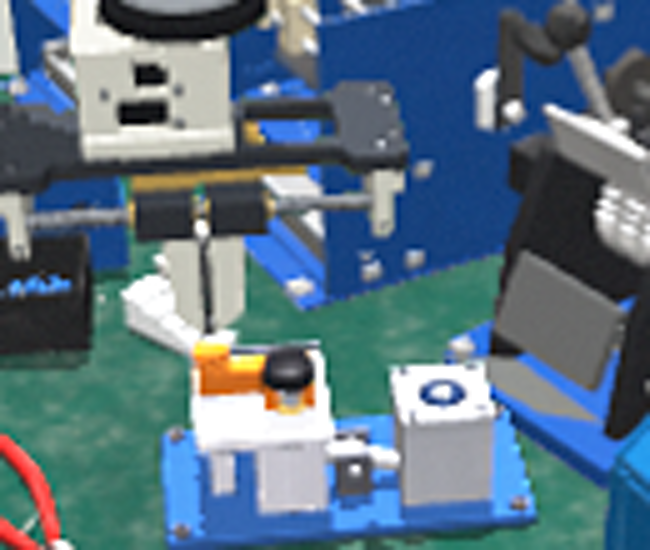

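The side view shows the closed fingertips around crop (208,330) above the orange lug at (212,350). I expected the tip about 20 crop px lower, so I'll check it by differencing against the first picture.

```bash
python3 - <<'E'
from h import *
a=cv2.imread("pics/side0.png");b=optics.get_image("side")
d=np.abs(a.astype(int)-b).max(2)[150:168,208:236]
for i,r in enumerate(d): print(150+i,' '.join(f"{v:3d}" for v in r))
p=sensors.observe()["position"];R=cv2.Rodrigues(sensors.observe()["ee_rot"])[0]
print(p,px("side",[p+R@[sx*.0095,sy*.019,.019] for sx in(-1,1) for sy in(-1,1)]))
E
```

```text
150   1   2   0   0   0   0   0  63  61  56  29 170 134  56  43  84 125 129 138 137 120  37   6   2   2   2   3   2
151   2   0   0   0   0   0   1  27  72  70  68  67  64  84  50  94 152 152 143 136 117  26   2   2   2   0   2   3
152   2   2   0   0   0   2   7   8  75  69  70  65  81  45  44  99 149 140 131 119  83   5   4   2   1   3   2   3
153   5   3   3   3   2   0   0   0   6  74  71  56  82 158 153 103 151 133 105  55  16   3   3   3   2   2   2   3
154   3   4   2   4   1   0   0   0   0  30  36  67  84 141 144 130  74 128  63   8   5   4   2   2   6   2   3   4
155   4   3   3   2   2   2   0   0   1   2   0  32  84 116 140 125  38  76   9   3   4   3   3   4   2   3   3   2
156   2   3   4   4   4   4   3   1   0   0   0   0   4  83  92  54   0   0   2   2   2   1   4   3   4   1   2   3
157   3   2   2   4   4   2   2   3   0   0   0   1  22   0   0   0   0   0   1   2   3   2   1   3   3   1   2   1
158   1   1   2   2   2   4   4   3   2   2   1   3   4   3   3   3   2   4   5   4   2   1   4   5   2   2   2   4
159   1   3   2   3   2   2   3   3   6   5   3   2   2 
[... 442 characters left out ...]
3   2   2   4   3   2   3   2   2   3   3   3   2   3   1   2   4   5   2   1   2
164   3   2   2   4   3   3   2   1   3   3   3   2   1   4   3   2   4   5   3   3   2   1   4   2   2   2   1   1
165   2   1   5   3   2   2   2   4   1   3   2   3   2   3   4   4   3   2   3   3   5   3   3   3   4   6   3   1
166   3   1   1   3   2   1   2   2   4   2   3   2   2   3   2   4   3   5   3   3   6   2   3   3   3   3   1   1
167   2   3   2   3   4   4   4   1   3   4   3   3   5   1   3   2   4   4   5   3   2   4   3   4   2   3   5   2
[ 0.41740162 -0.18115153  0.12217453] [[214.64754551 163.1211041 ]
 [229.93601099 161.9615771 ]
 [214.41843209 158.8306997 ]
 [229.46788516 157.70375779]]
```

The fingertips taper, and the tip appears a few mm higher than nominal. A push at TCP z≈0.085 works in either case.

{"method": "arm_command", "body": {
  "deltas": [0,0,0,0,0,-0.02,0,0,0,0,0,0,-0.035,0,0,0,0,0,0,-0.035,0,0,0,0,0,0,-0.035,0]
}}

```text
clock: 3.6
position: [0.4172, -0.1807, 0.0867]
ee_rot: [2.069, 2.361, 0.003]
force: [-0.2, -0.4, -0.4]
width: 0.003
gripper_force: 0.0
```

{"method": "arm_command", "body": {
  "deltas": [0,0,0,-0.001,0.006,0,0,0,0,0,-0.002,0.012,0,0,0,0,0,-0.002,0.018,0,0,0,0,0,-0.003,0.024,0,0,0,0,0,-0.004,0.03,0,0,0,0,0,-0.005,0.036,0,0,0,0,0,-0.005,0.036,0,0,0,0,0,-0.005,0.036,0,0]
}}

```text
clock: 4.4
position: [0.4118, -0.1461, 0.0852]
ee_rot: [2.069, 2.358, -0.001]
force: [2.4, -9.9, -0.0]
width: 0.008
gripper_force: 4.6
```

```bash
python3 - <<'E'
from h import *
crop("side",190,120,80,70,8,"s3.png")
s=sensors.observe();print(s["position"],s["force"])
E
```

```text
[ 0.41182025 -0.14610543  0.08522793] [ 1.8107905  -8.65849168 -1.47222193]
```

View pics/s3.png

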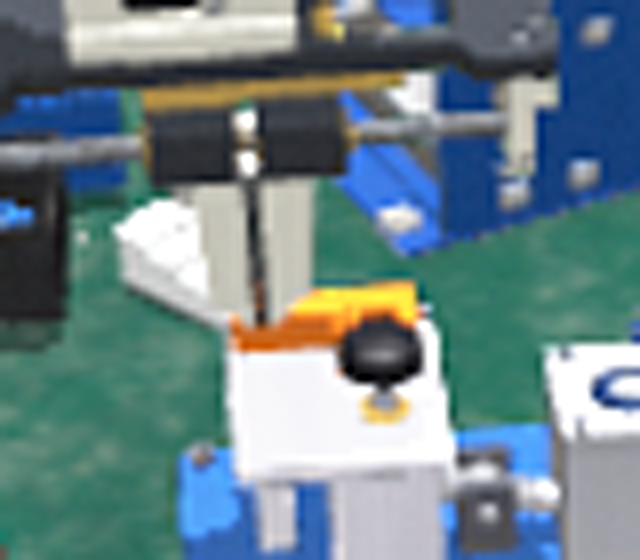

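The tab has slid back. About 10 N on the tool means it is against its stop, and the orange fork is clear behind the button at crop (380,345). Back off, rise and go over the button.

{"method": "arm_command", "body": {
  "deltas": [0,0,0,0.001,-0.008,0,0,0,0,0,0.001,-0.008,0.045,0,0,0,0,0.001,-0.008,0.045,0,0,0,0,0.044,-0.021,0.045,0,0,0,0,0.044,-0.021,0.045,0,0,0,0,0.044,-0.021,0.03,0,0,0,0,0.044,-0.021,0.03,0,0,0,0,0.044,-0.021,0.03,0]
}}

```text
clock: 5.25
position: [0.454, -0.1651, 0.1145]
ee_rot: [-2.07, -2.361, 0.001]
force: [-0.5, 0.1, -0.8]
width: 0.002
gripper_force: 0.0
```

{"method": "arm_command", "body": {
  "deltas": [0,0,0,0,-0.001,-0.004,0,0,0,0,0,-0.001,-0.008,0,0,0,0,0,-0.001,-0.012,0,0,0,0,0,-0.001,-0.015,0,0,0,0,0,-0.001,-0.018,0,0,0,0,0,-0.001,-0.02,0,0,0,0,0,-0.001,-0.02,0]
}}

```text
clock: 5.95
position: [0.4547, -0.1664, 0.0946]
ee_rot: [-2.071, -2.362, 0.0]
force: [0.4, 0.6, -0.5]
width: 0.007
gripper_force: 0.0
```

{"method": "arm_command", "body": {
  "deltas": [0,0,0,0,0,-0.002,0,0,0,0,0,0,-0.002,0]
}}

```text
clock: 6.15
position: [0.4548, -0.1664, 0.0927]
ee_rot: [-2.071, -2.362, 0.0]
force: [-0.4, -0.6, 0.8]
width: 0.004
gripper_force: 0.0
```

```bash
python3 - <<'E'
from h import *
crop("side",190,120,110,75,7,"s4.png")
s=sensors.observe();print(s["position"],s["force"])
E
```

```text
[ 0.45485629 -0.16645443  0.09280696] [ 0.61531962  0.29251579 -0.5872637 ]
```

View pics/s4.png

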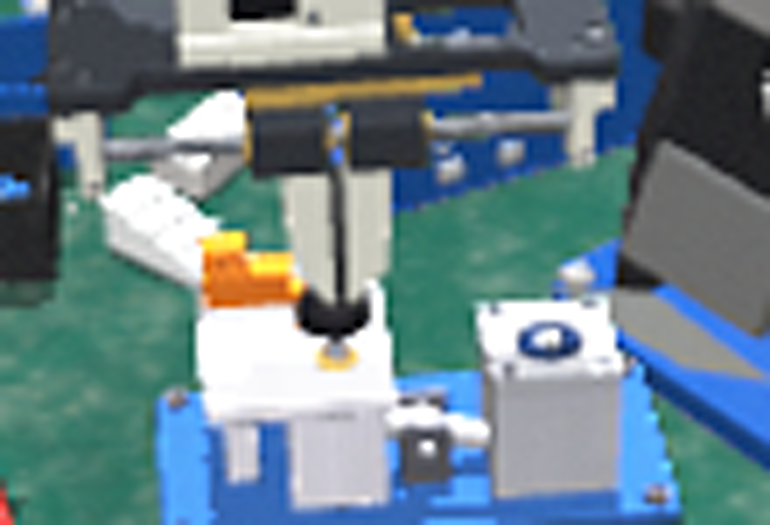

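The button is still up and the capacitor flush. The tips are only now at the button's top, so I'll go on down slowly.

{"method": "arm_command", "body": {
  "deltas": [0,0,0,0,0,-0.002,0,0,0,0,0,0,-0.004,0,0,0,0,0,0,-0.006,0]
}}

```text
clock: 6.5
position: [0.4551, -0.1665, 0.0869]
ee_rot: [2.071, 2.362, 0.001]
force: [-0.8, 0.6, 5.2]
width: 0.006
gripper_force: 2.6
```

{"method": "arm_command", "body": {
  "deltas": [0,0,0,0,0,-0.003,0,0,0,0,0,0,-0.006,0,0,0,0,0,0,-0.008,0,0,0,0,0,0,-0.01,0]
}}

```text
clock: 6.9
position: [0.4551, -0.1665, 0.0769]
ee_rot: [2.071, 2.362, 0.001]
force: [-0.1, 0.4, 5.1]
width: 0.006
gripper_force: 2.6
```

{"method": "arm_command", "body": {
  "deltas": [0,0,0,0,0,-0.002,0,0,0,0,0,0,-0.004,0,0,0,0,0,0,-0.006,0]
}}

```text
clock: 7.2
position: [0.4554, -0.1667, 0.0732]
ee_rot: [-2.072, -2.361, -0.005]
force: [-19.7, 9.8, 83.6]
width: 0.005
gripper_force: 41.6
```

The button bottomed out after about 16 mm, and the force rose to 84 N, so I'm lifting off at once.

{"method": "arm_command", "body": {
  "deltas": [0,0,0,0,0,0.02,0,0,0,0,0,0,0.06,0,0,0,0,0,0,0.1,0,0,0,0,-0.06,0,0.12,40,0,0,0,-0.06,0,0.12,40,0,0,0,-0.06,0,0.12,40]
}}

```text
clock: 7.8
position: [0.3935, -0.1662, 0.1912]
ee_rot: [-2.072, -2.361, -0.004]
force: [0.7, -1.2, 0.2]
width: 0.214
gripper_force: 0.0
```

```bash
python3 - <<'E'
from h import *
s=optics.get_image("side")[80:200,190:300]; t=optics.get_image("top")[140:260,150:240]
o=np.zeros((480,800,3),np.uint8); o[:,:440]=cv2.resize(s,(440,480),interpolation=cv2.INTER_CUBIC); o[:,440:]=cv2.resize(t,(360,480),interpolation=cv2.INTER_CUBIC)
cv2.imwrite("pics/s5.png",o); s=sensors.observe();print(s["position"],s["force"],s["width"])
p=s["position"];R=cv2.Rodrigues(s["ee_rot"])[0]
print((px("side",[p,p+R@[0,0,.019]])-[190,80])*4)
E
```

```text
[ 0.39557756 -0.16594572  0.19088053] [-0.14942321  0.45087064  0.13492862] 0.3057126816421913
[[ 84.64711858 185.86108675]
 [ 87.28707878 213.53574938]]
```

View pics/s5.png

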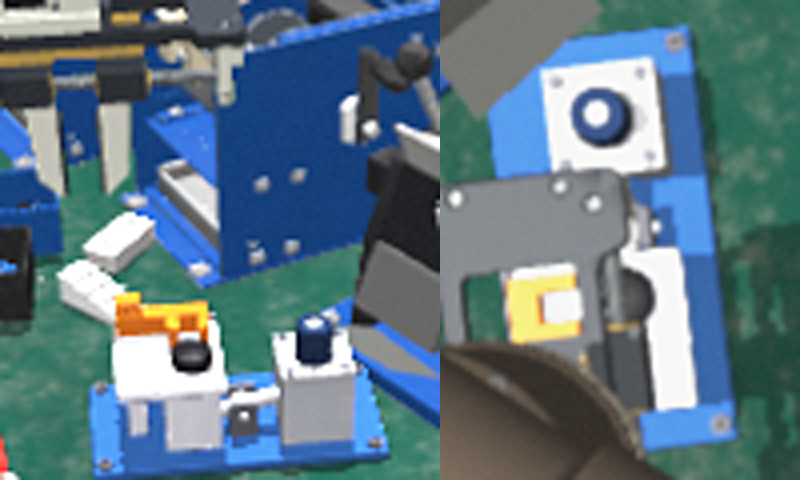

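The capacitor is now proud and the button is down (crop (190,352)), with the tab still open. The tips sit at about TCP height, by both the button contact and the image, so I'll grip at TCP z≈0.068. First I turn 90° here, then move over the nest.

{"method": "arm_command", "body": {
  "deltas": [0,0,-1,0,0,0.01,50,0,0,-1,0,0,0.01,50,0,0,-1,0,0,0.01,50,0,0,-1,0,0,0.01,50,0,0,-1,0,0,0.01,50,0,0,-1,0,0,0.01,50,0,0,-1,0,0,0.01,50,0,0,-1,0,0,0.01,50,0,0,-1,0,0,0.01,50,0,0,-1,0,0,0.01,50,0,0,-1,0,0,0.01,50,0,0,-1,0.139,0.01,0,50,0,0,-1,0.139,0.01,0,50,0,0,-1,0.139,0.01,0,50,0,0,-1,0.139,0.01,0,50,0,0,-1,0.139,0.01,0,50,0,0,-1,0.139,0.01,0,50]
}}

```text
clock: 9.6
position: [0.5332, -0.1569, 0.1901]
ee_rot: [3.135, 0.204, -0.003]
force: [-0.2, -0.6, -0.6]
width: 0.548
gripper_force: 0.0
```

```bash
python3 - <<'E'
from h import *
f=lambda x,y,z:at("top",150+(x-440)/4-.375,140+y/4-.375,z)
print("cap",f(600,113,.088))
for i in range(3):
  s=sensors.observe();optics.get_image("side");print(s["position"],s["ee_rot"],s["width"],s["clock"])
print(s["joints"])
E
```

```text
cap [ 0.53394359 -0.1587214   0.088     ]
[ 0.53316753 -0.15693828  0.1901084 ] [ 3.13452855e+00  2.04448612e-01 -2.55165338e-03] 0.5482194269176409 9.6
[ 0.53307333 -0.15683823  0.19048409] [-3.13492577e+00 -2.04256190e-01  1.35610165e-03] 0.5413743320751331 9.65
[ 0.53312794 -0.15668713  0.19074851] [-3.13458777e+00 -2.04297775e-01  3.80683537e-04] 0.54224618465805 9.7
[-0.536439    0.52902939  1.07870098  1.84393983 -0.52563397  1.09040904
 -0.69987042]
```

{"method": "arm_command", "body": {
  "deltas": [0,0,0,0.001,-0.001,-0.05,50,0,0,0,0.001,-0.001,-0.08,50,0,0,0,0.001,-0.001,-0.1,50,0,0,0,0.001,-0.001,-0.107,50,0,0,0,0.001,-0.001,-0.114,50,0,0,0,0.001,-0.001,-0.12,50,0,0,0,0.001,-0.001,-0.12,50]
}}

```text
clock: 10.45
position: [0.535, -0.1574, 0.071]
ee_rot: [-3.135, -0.206, -0.001]
force: [-0.7, 0.5, 0.7]
width: 0.547
gripper_force: 0.0
```

```bash
python3 - <<'E'
from h import *
crop("side",230,110,90,70,7,"s6.png"); print(sensors.observe()["position"])
E
```

```text
[ 0.5351725  -0.15751752  0.0713045 ]
```

View pics/s6.png

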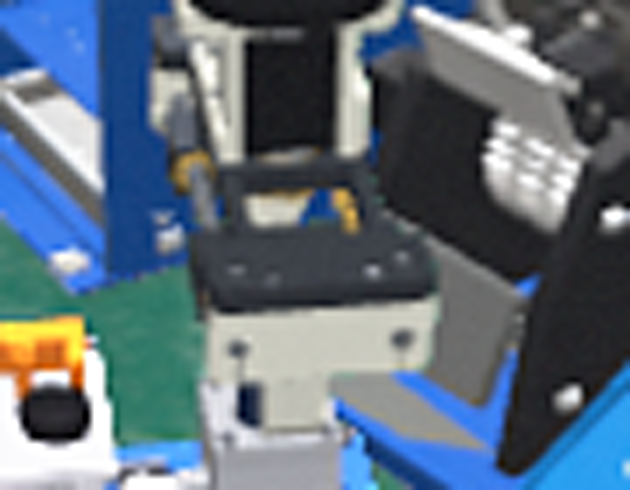

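The near finger covers crop x 262–332, and the capacitor shows from x=237. I'll check that offset against the projection.

```bash
python3 - <<'E'
from h import *
s=sensors.observe();p=s["position"];R=cv2.Rodrigues(s["ee_rot"])[0]
g=lambda q:((px("side",q)-[230,110])*7).round()
print(R[:,1]); b=np.array([.534,-.158,.08]); ex=np.array([.991,-.13,0])
print("cap edges",g([b-.0125*ex,b,b+.0125*ex,b+[0,0,.008]]))
for sy in(-1,1): print(sy,g([p+R@[sx,sy*.035,0] for sx in(-.0095,0,.0095)]+[p+R@[0,sy*.035,.019]]))
E
```

```text
[ 1.30837676e-01 -9.91403791e-01  1.60028315e-04]
cap edges [[235. 367.]
 [269. 370.]
 [302. 372.]
 [269. 352.]]
-1 [[234. 337.]
 [258. 335.]
 [283. 334.]
 [258. 376.]]
1 [[259. 446.]
 [285. 444.]
 [311. 442.]
 [284. 485.]]
```

The offset is at most about 4 mm along the pad width, which is tolerable. I'll shift 2 mm and close gently.

{"method": "arm_command", "body": {
  "deltas": [0,0,0,-0.002,0,0,40,0,0,0,-0.002,0,0,32,0,0,0,-0.002,0,0,20,0,0,0,-0.002,0,0,20,0,0,0,-0.002,0,0,20,0,0,0,-0.002,0,0,20,0,0,0,-0.002,0,0,20],
  "force": 15
}}

```text
clock: 11.2
position: [0.533, -0.1573, 0.0709]
ee_rot: [-3.135, -0.206, -0.0]
force: [-0.1, 1.6, 2.9]
width: 0.266
gripper_force: 15.0
```

Gripped at about 24.4 mm with 15 N. Lift straight up.

{"method": "arm_command", "body": {
  "deltas": [0,0,0,0,0,0.01,20,0,0,0,0,0,0.02,20,0,0,0,0,0,0.035,20,0,0,0,0,0,0.06,20,0,0,0,0,0,0.1,20,0,0,0,0,0,0.1,20,0,0,0,0,0,0.1,20]
}}

```text
clock: 11.9
position: [0.5335, -0.1578, 0.1724]
ee_rot: [3.134, 0.206, 0.004]
force: [0.6, -0.3, -0.5]
width: 0.265
gripper_force: 15.0
```

```bash
python3 - <<'E'
from h import *
crop("side",220,90,100,100,6,"s7.png"); s=sensors.observe();print(s["position"],s["width"],s["gripper_force"],s["joints"])
E
```

```text
[ 0.53293005 -0.15735112  0.17134936] 0.2633369363841524 14.991201013326645 [-0.51838579  0.54854177  1.05600091  1.86772015 -0.55049696  1.05229139
 -0.67748909]
```

View pics/s7.png

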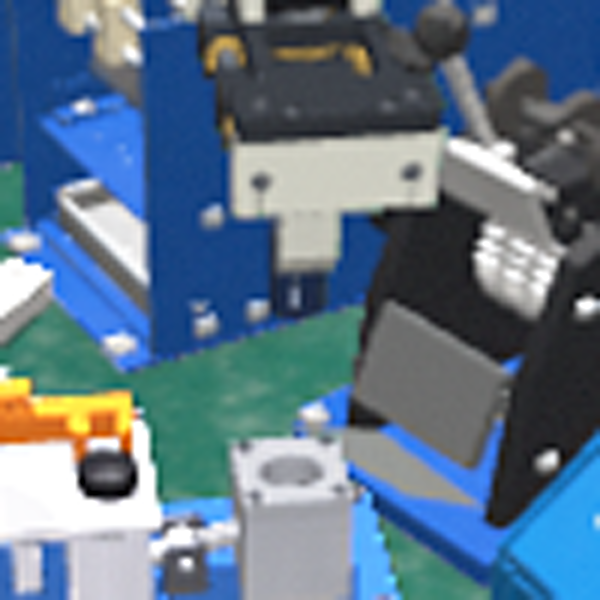

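The capacitor hangs upright in the grip with its bottom about 24 mm below the TCP, and the bore is empty. That was my last picture, so from here I'll use numbers only. Move over the free half of the tray.

{"method": "arm_command", "body": {
  "deltas": [0,0,0,-0.01,-0.03,0,20,0,0,0,-0.02,-0.07,0,20,0,0,0,-0.03,-0.11,0,20,0,0,0,-0.04,-0.15,0,20,0,0,0,-0.047,-0.18,0,20,0,0,0,-0.049,-0.188,0,20,0,0,0,-0.049,-0.188,-0.03,20,0,0,0,-0.049,-0.188,-0.07,20,0,0,0,-0.049,-0.188,-0.1,20,0,0,0,-0.049,-0.188,-0.12,20,0,0,0,-0.049,-0.188,-0.128,20,0,0,0,-0.049,-0.188,-0.128,20,0,0,0,-0.049,-0.188,-0.128,20]
}}

```text
clock: 13.25
position: [0.4842, -0.3456, 0.0435]
ee_rot: [3.134, 0.206, 0.001]
force: [0.6, -0.9, 0.0]
width: 0.265
gripper_force: 15.0
```

```bash
python3 - <<'E'
from h import *
s=sensors.observe();print(s["position"],s["ee_rot"],s["width"],s["gripper_force"],s["force"],s["joints"])
E
```

```text
[ 0.48421846 -0.34559899  0.04351721] [3.13433658e+00 2.06155569e-01 6.25612902e-04] 0.26527933164716594 14.990569353103638 [ 0.62479225 -0.91320699  0.03336581] [-0.01455969  0.73703646  0.84464784  1.87724741 -0.72174114  0.86413298
 -0.24012877]
```

{"method": "arm_command", "body": {
  "deltas": [0,0,0,0,0,-0.003,20,0,0,0,0,0,-0.006,20,0,0,0,0,0,-0.009,20,0,0,0,0,0,-0.012,20,0,0,0,0,0,-0.013,20,0,0,0,0,0,-0.013,20]
}}

```text
clock: 13.85
position: [0.4838, -0.3454, 0.0297]
ee_rot: [-3.135, -0.206, 0.0]
force: [-0.0, 0.9, 0.3]
width: 0.265
gripper_force: 15.0
```

{"method": "arm_command", "body": {
  "deltas": [0,0,0,0,0,-0.001,20,0,0,0,0,0,-0.001,20]
}}

```text
clock: 14.05
position: [0.4839, -0.3455, 0.0288]
ee_rot: [3.135, 0.206, -0.0]
force: [0.1, 0.2, -0.4]
width: 0.265
gripper_force: 15.0
```

{"method": "arm_command", "body": {
  "deltas": [0,0,0,0,0,-0.001,20,0,0,0,0,0,-0.001,20]
}}

```text
clock: 14.25
position: [0.484, -0.3456, 0.0281]
ee_rot: [3.135, 0.206, 0.001]
force: [-0.1, -0.6, 2.9]
width: 0.267
gripper_force: 15.0
```

{"method": "arm_command", "body": {
  "deltas": [0,0,0,0,0,-0.0005,20,0,0,0,0,0,-0.0005,20]
}}

```text
clock: 14.45
position: [0.4841, -0.3456, 0.028]
ee_rot: [3.135, 0.206, 0.001]
force: [-0.3, 2.5, 9.1]
width: 0.265
gripper_force: 15.0
```

Seated on the tray floor (9 N, z=0.028 as computed). Back off by the overshoot, open gently and rise.

{"method": "arm_command", "body": {
  "deltas": [0,0,0,0,0,0.0005,20,0,0,0,0,0,0.0005,27,0,0,0,0,0,0.0005,32,0,0,0,0,0,0.0005,38,0,0,0,0,0,0.0005,44,0,0,0,0,0,0.0005,46,0,0,0,0,0,0.0005,46,0,0,0,0,0,0.02,46,0,0,0,0,0,0.05,46,0,0,0,0,0,0.1,46,0,0,0,0,0,0.15,46,0,0,0,-0.05,0.06,0.25,46,0,0,0,-0.08,0.15,0.3,46,0,0,0,-0.08,0.2,0.3,46,0,0,0,-0.08,0.25,0.3,46,0,0,0,-0.08,0.3,0.3,46,0,0,0,-0.08,0.35,0.3,46,0,0,0,-0.08,0.35,0.3,46]
}}

```text
clock: 16.25
position: [0.4152, -0.1027, 0.3079]
ee_rot: [-3.134, -0.205, 0.004]
force: [0.2, 1.2, -0.3]
width: 0.506
gripper_force: 0.0
```

```bash
python3 - <<'E'
from h import *
s=sensors.observe();print(s["position"],s["width"],s["force"])
for n,z in (("top",.045),("side",.045)):
  im=optics.get_image(n); b=im.astype(int)
  x0,y0,x1,y1=(262,150,332,222) if n=="top" else (228,205,290,262)
  m=((b[...,0]<150)&(b[...,0]-b[...,2]>25)&(b[...,0]-b[...,1]>15)).astype(np.uint8)[y0:y1,x0:x1]
  k,_,st,c=cv2.connectedComponentsWithStats(m)
  for i in range(1,k):
    if st[i,4]>15: print(n,st[i],c[i]+[x0,y0],at(n,*(c[i]+[x0,y0]),.045 if n=="top" else .025))
a=cv2.imread("pics/top0.png");b=optics.get_image("top")
d=(np.abs(a.astype(int)-b).max(2)>40)[150:222,262:332]
ys,xs=np.nonzero(d);print("changed in tray",d.sum(),xs.min()+262,xs.max()+262,ys.min()+150,ys.max()+150)
print("expected top of cap",px("top",[[.484,-.346,.045]]),px("side",[[.484,-.346,.025]]))
E
```

```text
[ 0.41521329 -0.10265844  0.3079257 ] 0.5056239328467591 [ 0.19423127  1.23079867 -0.30195258]
top [17 13 13 13 89] [284.87640449 169.83146067] [ 0.53671945 -0.32569187  0.045     ]
top [42 20 13 13 95] [309.61052632 176.15789474] [ 0.52565048 -0.37059515  0.045     ]
top [27 43 14 13 95] [295.63157895 199.06315789] [ 0.4838786  -0.34542827  0.045     ]
side [ 33  12  16  32 222] [268.14864865 233.38288288] [ 0.53185319 -0.3579704   0.025     ]
side [ 14  18  11  17 123] [247.13821138 232.08943089] [ 0.48405745 -0.35417801  0.025     ]
changed in tray 514 266 317 192 216
expected top of cap [[295.94800436 198.9989614 ]] [[247.22831847 229.52686009]]
```

The new capacitor stands at (0.484, -0.345), the same shape and size in the image as the other two. Nothing changed in the tray near the finished pair.

```bash
python3 -c "
from cell import arm
print(arm.sign_off())"
```

```text
the job is handed in; nothing more can be done
None
```

The capacitor is out of the nest and standing in the tray, the two finished ones did not move, and I left the knock-out down and unlocked. The job was handed in at about 16.5 s. Fingertip contact peaked at about 84 N when the button bottomed out (wrist limit 120 N; the 40 N limit names only the arm and gripper body), and I viewed 11 pictures, one over the limit.

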